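Ready the heel mould

ROBOT

A 6-joint arm with a two-finger parallel gripper is mounted at the origin on the work surface. World frame = base frame: x ahead of the robot, y to its left, z up, the work surface at z = 0. Lengths are in m, angles in degrees, forces in N, time in s.
With the tool pointing down it reaches from about 0.25 to 0.725 m from the base axis. Payload 9.7 kg.
Tool frame: the origin (TCP) lies at the very end of the fingers, on their centre line; the grasp point (between the pads) lies 19 mm behind it (bot.grip_depth is the distance from the TCP to the grasp point, in m); z points along the fingers, y is the direction in which the jaws open and shut (so a half turn about z gives the same grasp; the last joint's range is limited). The gripper opens to 85 mm and grips with 20 to 120 N. Pads are 22 mm wide; open, the fingers measure 114 mm over their backs; the gripper's body (76 mm by 85 mm) begins 54 mm behind the grasp point. The pads swing forward as they close: fully open they stand 13 mm farther back than shut.
Start: joints at [-76.203, 4.979, 10.078, 95.1, 0, 90], TCP at [0.131, -0.534, 0.193] pointing down, gripper open.
Joint ranges: [-179.16, 179.16], [-48.56, 103.87], [-65.8, 70.77], [-126.05, 130.52], [-82.76, 87.17], [-180, 180]. Speed limits (degrees/s): [127.2, 127.2, 147.25, 180, 180, 180].

INTERFACE

Orientations are given as [roll, pitch, yaw] about the fixed x, y, z axes, in that order (R = Rz(yaw) Ry(pitch) Rx(roll)).
In Python, from workcell import telemetry, optics, order, bot gives the robot as it stands. The module is installed in compiled form; this text tells all that it offers.
- The arm moves only by the shell command python3 -m inch 'ROWS' [FORCE]. ROWS is JSON, a list of rows, each a list of 7 numbers: the shift along the tool's x, y, z in m, then the turn, a rotation vector about the tool's x, y, z in rad, then the closure, from 0 (fully open) to 1 (shut). In form: [[tx, ty, tz, rx, ry, rz, grip], ...]. A call has 1 to 12 rows; each row is the pose to reach, as a shift and turn from the pose commanded when the call began, along the tool's axes at that moment; what a row does not reach only later rows make up. A row lasts 1/12 s, in which the tool goes at most 41.7 mm and 7.16 degrees, less where a joint would pass 70% of its speed; a pose out of reach is approached as far as the arm can. A call with a gripper value outside its range is refused whole. The fingers move at their own pace and stop on an object; FORCE is the grip in N (left out, the last holds). Time passes only in rows, so rows that repeat a pose let the fingers close. It gives the time, the measured TCP pose, the force and the opening at its end, in the units of the state.
- telemetry.get_obs(): the state, without advancing time (a new reading comes with each control period).
- optics.camera(name): name is "scene" or "top" or "wrist"; returns (picture, depth): 420x560x3 uint8, red, green, blue; 420x560 float32, m along the optical axis (not along the pixel's ray), 0 where there is no reading.
- optics.camera_info(name): a dict with "camera_matrix" (3x3 intrinsics, pixels), "k1" (the pictures are not rectified: a ray, as slopes to the right and down, at radius r is drawn at 1 + k1 r^2 times it, then the intrinsics apply), "xyz" and "attitude" of the camera in the world; the wrist camera has in their place "mount" (4x4, takes a point from camera to tool coordinates, whose origin is the TCP and whose axes are the flange's). Camera axes: x right, y down, z forward; pixel columns grow to the right and rows downward; lengths in m; the calibration is good to about 2 mm. A picture is of the moment at which its call begins: read the wrist's pose just before it. camera_info takes no time and is no camera call.
- order.job_done(): hands the job in, once; it reports no verdict.
The state is a dict: "time": time; "q": joint angles; "qd": joint speeds; "joint_efforts": joint torques, N m; "ee_pos": TCP position; "tcp_rot": TCP orientation; "wrist_force": force on the tool from outside, world axes, zero at the start; "torque": the same for the moment, N m; "opening": finger opening in m.
Only numpy, scipy, OpenCV 4.12 (cv2) and the standard library are available. Lean on these libraries where they do the work, as an engineer would, in place of code of your own. Each camera call takes 0.05 s, during which the arm holds its last target. There are 200 camera calls.

TASK

Get the hinged heel mould ready for the pour: first take the long plain rod from the wooden rack and push it fully down into the narrow tube inside the mould, then swing the upper half shut, and then take the knobbed pin from the rack and push it through the aligned holes of both halves until its collar sits on the upper half. The closed upper half springs a little ajar, so press it fully shut with the pin and finish like that: still gripping the pin's knob and holding the halves pressed together, without letting go. Leave the other two tools in the rack.

Things in the scene. Friction and masses are not known exactly. Their poses are not given: they have to be found in the camera images.
- mould: Lower half of an aluminium clamshell heel mould, fixed to the bench on a 190 x 170 mm steel plate; origin at the centre of the underside, on the bench. Frame 160 mm (own x) by 140 mm (own y), flat top face 45 mm above the bench, around an open cavity of 100 x 80 mm with a narrow steel tube in its middle. Pin hole in the side at -y, hinge along the side at +y.
- tube_mouth (a point): Centre of the mouth of the narrow tube, at the mould's x = 0, y = 0, 45 mm above the bench. The bore is 10 mm wide and flares to about 18 mm over its top 7 mm; its floor is 36 mm below this point.
- pin_hole (a point): Centre of the mouth of the pin hole in the lower half's top face, at the mould's x = 0, y = -55 mm, 45 mm above the bench; upright hole 10 mm wide, 34 mm deep, 2 mm chamfer.
- hinge_mid (a point): Middle of the hinge axis, at the mould's x = 0, y = +78 mm, 46 mm above the bench. The axis runs along the mould's own x.
- upper_hole (a point): Centre of the upper half's 10 mm through hole (2 mm chamfer), on its outer face (the top when shut), 133 mm from the hinge axis. The upper half is a flat 0.5 kg aluminium frame, 14 mm thick, 160 mm along the hinge, reaching 8 to 148 mm from the hinge axis; the rod stands through its 70 x 80 mm window. Pressed shut, its top is 60 mm above the bench.
- leaf (a joint): Swing of the upper half, rad: 0 = swung shut, growing as it opens away to the mould's +y side, stop at 2.0. Starts open, leaning back past upright, at 1.75 to 1.95 (up to 200 mm high). The hinge is stiff and damped: pushed over towards the mould to below about 0.9 rad, it sinks shut by itself in 1 to 2 s.
- upper (a joint): Extra spring-open angle of the upper half on the same axis, added to leaf, rad: 0 = pressed fully shut (hard stop), 0.05 = sprung ajar (front edge about 7 mm high). It springs back to 0.05 whenever not pressed; about 9 N downward at the pin hole brings it to 0.
- rack: Wooden block fixed to the bench, 70 mm (own x) by 250 mm (own y) by 50 mm high, origin at the centre of its underside. Four upright square holes, 9.2 mm wide and 42 mm deep, in a row along its own y at -90, -30, 30 and 90 mm. Rod, pin, awl and stub each stand in one, differently each time.
- rod_mid (a point): Centre of the long plain steel rod, 8 mm thick and 100 mm long, upright in the rack with 58 mm above the rack's top; own z is its axis, this point is 50 mm from each end. The foot is tapered. It may lean up to about 2 degrees in its hole.
- rod_foot (a point): Lower end of the rod, 50 mm below its centre.
- pin_knob (a point): Centre of the pin's knob, an upright steel cylinder 18 mm thick, 42 mm tall. Under it a round collar 24 mm wide, 4 mm thick, its underside 25 mm below this point, resting on the rack's top at the start; then a shank 8 mm thick, 40 mm long, with a tapered foot, ending 65 mm below this point. Own z is the axis; about 0.1 kg.
- pin_foot (a point): Lower end of the pin's shank.
- awl_mid (a point): Middle of a bystander in the rack: an awl with a bulging wooden handle, 36 mm wide, its top 93 mm above the bench.
- stub_mid (a point): Middle of a bystander in the rack: a short plain rod, 8 mm thick, only 60 mm long, standing 18 mm above the rack.
Things that resemble listed ones, but are neither listed nor needed, are in the scene too. Leave any green or pink look-alike of the part that bears pin_knob alone.

How it is judged:
By the outcome, as a careful person would: the job done as asked, in the order asked, and still so for the second after the job is handed in, while the arm keeps its last pose, push and grip.
It also fails if it takes over 66 s, if anything falls off the work surface, if the arm or the gripper's body presses on something with over 40 N, if the wrist force passes 120 N, or if a joint passes its speed limit or range.

## Working session

There is one attempt and no reset: what is moved stays moved. The work goes in short steps, Python scripts to look and compute and a shell command to move; the robot and the scene stay as the last step left them, time stands still between calls to the robot, and variables do not carry over. Pictures are saved under pics/ and viewed, about 8 in all and at most 12, crops included, and the job is handed in when it is done.

```bash
mkdir -p pics; cat > h.py <<'E'
import numpy as np, cv2
from scipy.spatial.transform import Rotation as R
from workcell import telemetry, optics
def cam(name):
    o=telemetry.get_obs(); i=optics.camera_info(name); p,d=optics.camera(name)
    if name=="wrist":
        T=np.eye(4);T[:3,:3]=R.from_euler('xyz',o['tcp_rot'],degrees=True).as_matrix();T[:3,3]=o['ee_pos'];T=T@np.array(i['mount'])
    else:
        T=np.eye(4);a=np.array(i['attitude']);T[:3,:3]=a if a.shape==(3,3) else R.from_euler('xyz',a,degrees=True).as_matrix();T[:3,3]=i['xyz']
    return p,d,np.array(i['camera_matrix']),i['k1'],T
def cloud(d,K,k1,T):
    v,u=np.mgrid[:d.shape[0],:d.shape[1]]
    x,y=(u-K[0,2])/K[0,0],(v-K[1,2])/K[1,1]
    a,b=x.copy(),y.copy()
    for _ in range(8):
        s=1+k1*(a*a+b*b);a,b=x/s,y/s
    P=np.stack([a*d,b*d,d],-1)@T[:3,:3].T+T[:3,3]
    P[d<=0]=np.nan
    return P
def ray(u,v,K,k1,T,z):
    x,y=(u-K[0,2])/K[0,0],(v-K[1,2])/K[1,1];a,b=x,y
    for _ in range(8):
        s=1+k1*(a*a+b*b);a,b=x/s,y/s
    r=T[:3,:3]@np.array([a,b,1]);return T[:3,3]+r*(z-T[2,3])/r[2]
def proj(p,K,k1,T):
    c=T[:3,:3].T@(np.array(p)-T[:3,3]);a,b=c[0]/c[2],c[1]/c[2];s=1+k1*(a*a+b*b)
    return K[0,0]*a*s+K[0,2],K[1,1]*b*s+K[1,2]
def totool(p):
    o=telemetry.get_obs();return R.from_euler('xyz',o['tcp_rot'],degrees=True).as_matrix().T@(np.array(p)-o['ee_pos'])
E
python3 - <<'E'
from h import *
print(telemetry.get_obs())
for n in("top","scene","wrist"):
    print(n,{k:np.round(v,4).tolist() for k,v in optics.camera_info(n).items()})
for n in("top","scene"):
    p,d,K,k1,T=cam(n);cv2.imwrite(f'pics/{n}1.png',p[:,:,::-1]);np.savez(f'{n}1.npz',p=p,d=d,K=K,k1=k1,T=T)
E
```

```text
{'time': 0.0, 'q': array([-7.62030476e+01,  5.01058716e+00,  1.00336521e+01,  9.50980221e+01,
       -3.00370514e-04,  9.00029216e+01]), 'qd': array([-0.05812143, -0.05009424,  0.07856612, -0.0070384 , -0.03309884,
        0.07000391]), 'joint_efforts': array([-3.83158665e-03, -5.20387387e+01,  4.64802432e+01,  1.62730302e-02,
       -2.75606089e-05,  1.31642076e-05]), 'ee_pos': array([ 0.13109828, -0.53386625,  0.19278083]), 'tcp_rot': array([-1.79925043e+02,  3.04192388e-04,  1.37940313e+01]), 'wrist_force': array([-0.1254706 ,  0.35172054,  0.91824142]), 'torque': array([ 0.04965854,  0.02402797, -0.00022322]), 'opening': 0.08528034362059271}
top {'camera_matrix': [[503.0435, 0.0, 273.3397], [0.0, 503.0435, 212.3967], [0.0, 0.0, 1.0]], 'k1': -0.0963, 'xyz': [0.3589, -0.0747, 1.0211], 'attitude': [-171.097, 1.0149, -90.898]}
scene {'camera_matrix': [[524.4007, 0.0, 276.4202], [0.0, 524.4007, 217.895], [0.0, 0.0, 1.0]], 'k1': -0.0316, 'xyz': [1.2111, -0.4218, 0.6597], 'attitude': [-125.2049, -1.3792, 65.274]}
wrist {'camera_matrix': [[342.3716, 0.0, 281.2534], [0.0, 342.3716, 215.9859], [0.0, 0.0, 1.0]], 'k1': -0.0686, 'mount': [[0.0007, -0.964, -0.2659, 0.0684], [1.0, 0.0006, 0.0004, -0.0001], [-0.0003, -0.2659, 0.964, -0.1806], [0.0, 0.0, 0.0, 1.0]]}
```

View pics/top1.png

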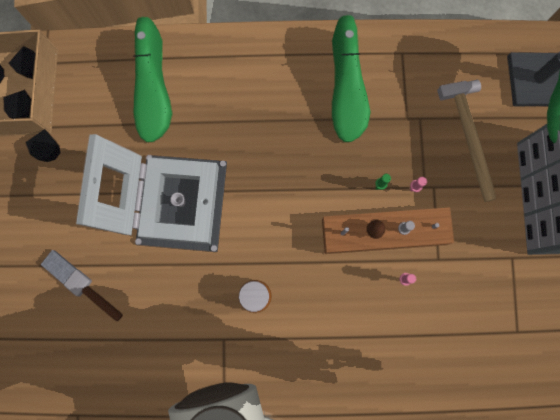

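View pics/scene1.png

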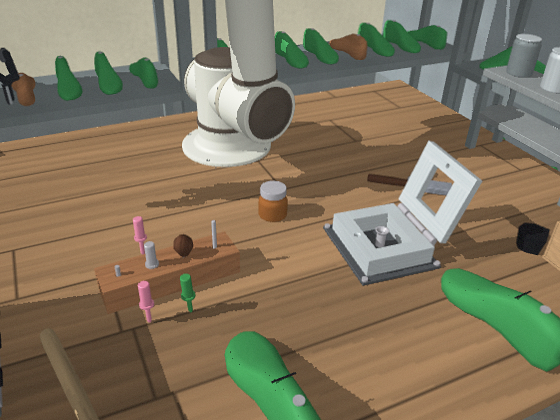

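The top view shows the mould at (180,200), its upper half open to the left, and the rack at (388,231). Rack candidates in the top view, left to right:
- (345,231): thin and tall, so the rod.
- (376,229): brown bulb, so the awl.
- (406,227): thick grey knob, so the pin.
- (436,226): short and thin, so the stub.

The pink pins at (418,184) and (408,279) and the green one at (384,182) stand outside the rack and are decoys. I'll confirm with a crop and measure.

```bash
python3 - <<'E'
from h import *
D=np.load('scene1.npz');c=D['p'][190:330,80:270,::-1];S=cv2.resize(c,None,fx=3.5,fy=3.5,interpolation=cv2.INTER_CUBIC);cv2.imwrite('pics/crop1.png',S)
D=np.load('top1.npz');p,d,K,k1,T=[D[k] for k in('p','d','K','k1','T')];P=cloud(d,K,float(k1),T)
z=P[...,2]
print('bench z',np.nanmedian(z[320:360,300:400]))
def box(m,lab):
    q=P[m][:,:2].astype(np.float32);r=cv2.minAreaRect(q*1000);print(lab,len(q),np.round(r[0],1),np.round(r[1],1),round(r[2],2),'z',np.nanmedian(P[m][:,2]))
m=np.zeros_like(z,bool);m[200:260,315:460]=1
m2=m&(z>.043)&(z<.056);m2=cv2.morphologyEx(m2.astype(np.uint8),cv2.MORPH_OPEN,np.ones((3,3)))>0;box(m2,'rack')
m=np.zeros_like(z,bool);m[145:260,132:235]=1
m2=m&(z>.038)&(z<.052);m2=cv2.morphologyEx(m2.astype(np.uint8),cv2.MORPH_OPEN,np.ones((3,3)))>0;box(m2,'mouldtop')
m2=m&(z>-.005)&(z<.03);box(m2,'lower')
# objects in rack
m=np.zeros_like(z,bool);m[205:255,320:455]=1
n,l,s,ce=cv2.connectedComponentsWithStats((m&(z>.06)).astype(np.uint8))
for i in range(1,n):
    if s[i,4]>3:
        k=l==i;zz=z[k];top=k&(z>np.nanpercentile(zz,60)-.003);print(s[i,:5],ce[i].round(1),'zmax',np.nanmax(zz).round(4),'top xyz',np.nanmean(P[top],0).round(4))
for u,v in((384,182),(418,184),(408,279),(254,296),(205,202),(177,199),(95,181),(145,195),(100,140),(80,222),(222,163),(148,158),(214,248),(138,242)):
    print((u,v),P[v,u].round(4), ray(u,v,K,k1,T,.045).round(4))
E
```

```text
bench z 0.0009036891051643625
rack 4089 [ 473.8 -284.4] [ 71.2 251.3] 2.96 z 0.05078265139181537
mouldtop 3849 [543.2 134.4] [148.5 161.5] 84.06 z 0.04607703759078141
lower 7076 [547.5 130.5] [218.8 244.3] 89.65 z 0.004437883468735637
[367 220  18  19 278] [375.4 229. ] zmax 0.0972 top xyz [ 0.4717 -0.2518  0.0909]
[401 221  14  12 118] [407.6 226.4] zmax 0.1008 top xyz [ 0.4751 -0.313   0.0967]
[433 223   6   5  22] [435.8 225.2] zmax 0.0728 top xyz [ 0.4781 -0.3726  0.0691]
[342 227   7   7  31] [345.1 230.4] zmax 0.1115 top xyz [ 0.4687 -0.194   0.1086]
(384, 182) [ 0.5607 -0.2723  0.084 ] [ 0.5691 -0.2805  0.045 ]
(418, 184) [ 0.5563 -0.3382  0.0812] [ 0.5639 -0.3484  0.045 ]
(408, 279) [ 0.3763 -0.3077  0.0863] [ 0.3771 -0.3179  0.045 ]
(254, 296) [ 0.3505 -0.0217  0.0718] [ 0.3502 -0.0202  0.045 ]
(205, 202) [0.5417 0.0804 0.0104] [0.5354 0.0751 0.045 ]
(177, 199) [0.5459 0.1348 0.0273] [0.5426 0.1311 0.045 ]
(95, 181) [0.5548 0.2528 0.1677] [0.583  0.2999 0.045 ]
(145, 195) [0.552  0.1959 0.0449] [0.552  0.1959 0.045 ]
(100, 140) [0.6284 0.2452 0.1727] [0.669  0.2934 0.045 ]
(80, 222) [0.4794 0.2692 0.1862] [0.4998 0.3274 0.045 ]
(222, 163) [0.6227 0.0453 0.0123] [0.6141 0.0414 0.045 ]
(148, 158) [0.6274 0.1911 0.0477] [0.6281 0.1919 0.045 ]
(214, 248) [0.4467 0.0612 0.0137] [0.444 0.057 0.045]
(138, 242) [0.4612 0.2168 0.0136] [0.458  0.2077 0.045 ]
```

View pics/crop1.png

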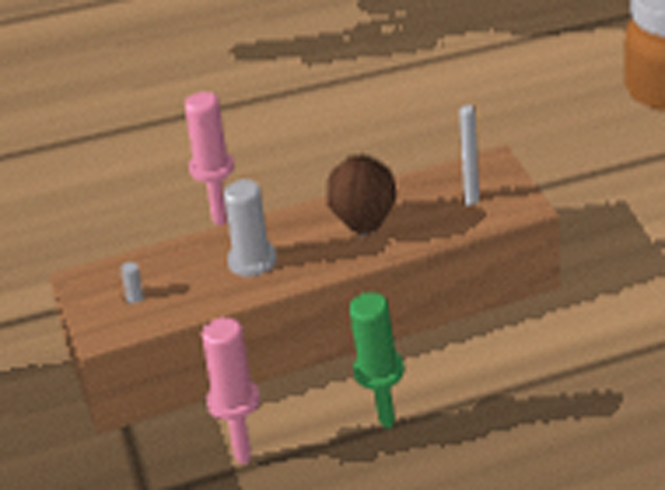

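The crop agrees: the rod is at (470,155), the grey steel pin at (247,228), and the decoys are pink or green and outside the rack. I'll move above the rod with the jaws along world x.

```bash
python3 -m inch '[[0.41,-0.25,0,0,0,1.76,0.4],[0.41,-0.25,0,0,0,1.76,0.4],[0.41,-0.25,0,0,0,1.76,0.4],[0.41,-0.25,0,0,0,1.76,0.4],[0.41,-0.25,0,0,0,1.76,0.4],[0.41,-0.25,0,0,0,1.76,0.4],[0.41,-0.25,0,0,0,1.76,0.4],[0.41,-0.25,0,0,0,1.76,0.4],[0.41,-0.25,0,0,0,1.76,0.4],[0.41,-0.25,0,0,0,1.76,0.4],[0.41,-0.25,0,0,0,1.76,0.4],[0.41,-0.25,0,0,0,1.76,0.4]]' 60
python3 - <<'E'
from h import *
print(totool([.469,-.194,.19]), telemetry.get_obs()['tcp_rot'])
E
```

```text
time: 1.1
ee_pos: [0.3181, -0.3333, 0.1935]
tcp_rot: [-173.1, 0.7, -51.1]
wrist_force: [-0.8, -0.6, -0.0]
opening: 0.0511
[-0.01356783 -0.20295533  0.02818765] [-173.11406761    0.73919697  -51.09130168]
```

```bash
python3 -m inch '[[0,0,0,0,0,0,0.4],[0,0,0,0,0,0,0.4],[0,0,0,0,0,0,0.4]]'
cat >> h.py <<'E'
def go(p,yaw):
    "shift and turn (tool axes) from the present pose to TCP p, pointing down, yaw"
    o=telemetry.get_obs();r=R.from_euler('xyz',o['tcp_rot'],degrees=True)
    print('shift',(r.inv().apply(np.array(p)-o['ee_pos'])).round(4),'rot',(r.inv()*R.from_euler('xyz',[180,0,yaw],degrees=True)).as_rotvec().round(4))
E
python3 - <<'E'
from h import *
go([.469,-.194,.19],-87); o=telemetry.get_obs();print(o['ee_pos'],o['tcp_rot'])
E
```

```text
time: 1.35
ee_pos: [0.3179, -0.3336, 0.1938]
tcp_rot: [-173.2, 0.7, -51.1]
wrist_force: [-0.1, 0.3, 0.1]
opening: 0.0509
shift [-0.0136 -0.2034  0.0282] rot [-0.1105  0.0488  0.6257]
[ 0.31785973 -0.33358805  0.19379479] [-173.2235021     0.6978211   -51.06778074]
```

```bash
python3 -m inch '[[-0.0136,-0.2034,0.0282,-0.1105,0.0488,0.6257,0.4],[-0.0136,-0.2034,0.0282,-0.1105,0.0488,0.6257,0.4],[-0.0136,-0.2034,0.0282,-0.1105,0.0488,0.6257,0.4],[-0.0136,-0.2034,0.0282,-0.1105,0.0488,0.6257,0.4],[-0.0136,-0.2034,0.0282,-0.1105,0.0488,0.6257,0.4],[-0.0136,-0.2034,0.0282,-0.1105,0.0488,0.6257,0.4],[-0.0136,-0.2034,0.0282,-0.1105,0.0488,0.6257,0.4],[-0.0136,-0.2034,0.0282,-0.1105,0.0488,0.6257,0.4],[-0.0136,-0.2034,0.0282,-0.1105,0.0488,0.6257,0.4],[-0.0136,-0.2034,0.0282,-0.1105,0.0488,0.6257,0.4],[-0.0136,-0.2034,0.0282,-0.1105,0.0488,0.6257,0.4],[-0.0136,-0.2034,0.0282,-0.1105,0.0488,0.6257,0.4]]'
python3 - <<'E'
from h import *
go([.469,-.194,.19],-87)
p,d,K,k1,T=cam('wrist');P=cloud(d,K,k1,T);z=P[...,2]
cv2.imwrite('pics/w1.png',p[:,:,::-1])
near=(np.hypot(P[...,0]-.469,P[...,1]+.194)<.03)
for a,b in((.058,.075),(.075,.09),(.09,.104),(.104,.115)):
    k=near&(z>a)&(z<b);v,u=np.nonzero(k);print(a,b,k.sum(),np.nanmean(P[k],0).round(4),u.mean().round(),v.mean().round())
print(proj([.469,-.194,.108],K,k1,T))
E
```

```text
time: 2.35
ee_pos: [0.0751, -0.331, 0.1926]
tcp_rot: [-175.7, 0.3, -81.3]
wrist_force: [-0.2, -0.2, -0.2]
opening: 0.0515
shift [-0.0754 -0.4088  0.0337] rot [-0.0746  0.0095  0.1001]
0.058 0.075 0 [nan nan nan] nan nan
0.075 0.09 0 [nan nan nan] nan nan
0.09 0.104 0 [nan nan nan] nan nan
0.104 0.115 0 [nan nan nan] nan nan
(np.float64(-98.47625406233232), np.float64(270.8338061432603))<stdin>:7: RuntimeWarning: Mean of empty slice
<stdin>:7: RuntimeWarning: Mean of empty slice.
  ret = ret.dtype.type(ret / rcount)
```

View pics/w1.png

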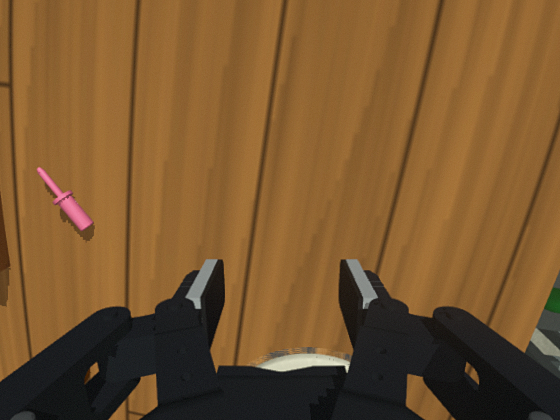

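The arm went the wrong way: x fell when it should have risen. I'll check the joints and test with a small single step before going on.

```bash
cat > s.py <<'E'
from h import *
o=telemetry.get_obs();print(round(o['time'],2),o['ee_pos'].round(4),o['tcp_rot'].round(2),'q',o['q'].round(1),'F',o['wrist_force'].round(1),'open',round(o['opening'],4))
E
python3 s.py
python3 -m inch '[[0,0,0,0,0,0,0.4],[0,-0.03,0,0,0,0,0.4],[0,-0.03,0,0,0,0,0.4],[0,-0.03,0,0,0,0,0.4]]'; python3 s.py
```

```text
2.4 [ 0.0728 -0.3299  0.1931] [-175.88    0.31  -81.45] q [-81.5 -23.5 -14.8  99.    4.1 179.9] F [-0.6 -0.8  2.3] open 0.0516
time: 2.73
ee_pos: [0.0877, -0.3299, 0.1949]
tcp_rot: [-174.8, 0.4, -80.0]
wrist_force: [-0.0, 0.5, 1.3]
opening: 0.0512
2.73 [ 0.0877 -0.3299  0.1949] [-174.77    0.38  -80.01] q [-80.1 -23.  -14.3  99.1   5.2 179.9] F [-0.   0.5  1.3] open 0.0512
```

The last joint is at its limit: yaw = q1 − q6 + 180, so yaw −87 is out of range here. Yaw +93 works (q6 ≈ 64), so I'll turn the other way.

```bash
python3 - <<'E'
from h import *
go([.30,-.30,.20],0)
E
```

```text
shift [ 0.0073 -0.2139  0.0145] rot [-0.0806 -0.0583 -1.3957]
```

```bash
python3 -m inch '[[0.007,-0.214,0.0145,-0.08,-0.058,-1.396,0.4],[0.007,-0.214,0.0145,-0.08,-0.058,-1.396,0.4],[0.007,-0.214,0.0145,-0.08,-0.058,-1.396,0.4],[0.007,-0.214,0.0145,-0.08,-0.058,-1.396,0.4],[0.007,-0.214,0.0145,-0.08,-0.058,-1.396,0.4],[0.007,-0.214,0.0145,-0.08,-0.058,-1.396,0.4],[0.007,-0.214,0.0145,-0.08,-0.058,-1.396,0.4],[0.007,-0.214,0.0145,-0.08,-0.058,-1.396,0.4],[0.007,-0.214,0.0145,-0.08,-0.058,-1.396,0.4],[0.007,-0.214,0.0145,-0.08,-0.058,-1.396,0.4],[0.007,-0.214,0.0145,-0.08,-0.058,-1.396,0.4],[0.007,-0.214,0.0145,-0.08,-0.058,-1.396,0.4]]'; python3 s.py
python3 - <<'E'
from h import *
go([.469,-.194,.19],93)
E
```

```text
time: 3.73
ee_pos: [0.2998, -0.2997, 0.1995]
tcp_rot: [-180.0, 0.0, 0.3]
wrist_force: [0.3, 0.5, -0.3]
opening: 0.0512
3.73 [ 0.2998 -0.2997  0.1995] [-1.7999e+02  4.0000e-02  3.0000e-01] q [-45.  -12.   -5.3  96.7  -0.  134.7] F [ 0.3  0.5 -0.3] open 0.0512
shift [ 0.1698 -0.1047  0.0094] rot [-7.0000e-04  3.0000e-04 -1.6178e+00]
```

```bash
python3 -m inch '[[0.17,-0.105,0.0095,0,0,-1.622,0.4],[0.17,-0.105,0.0095,0,0,-1.622,0.4],[0.17,-0.105,0.0095,0,0,-1.622,0.4],[0.17,-0.105,0.0095,0,0,-1.622,0.4],[0.17,-0.105,0.0095,0,0,-1.622,0.4],[0.17,-0.105,0.0095,0,0,-1.622,0.4],[0.17,-0.105,0.0095,0,0,-1.622,0.4],[0.17,-0.105,0.0095,0,0,-1.622,0.4],[0.17,-0.105,0.0095,0,0,-1.622,0.4],[0.17,-0.105,0.0095,0,0,-1.622,0.4],[0.17,-0.105,0.0095,0,0,-1.622,0.4],[0.17,-0.105,0.0095,0,0,-1.622,0.4]]'; python3 -m inch '[[0,0,0,0,0,0,0.4],[0,0,0,0,0,0,0.4]]' >/dev/null; python3 s.py
python3 - <<'E'
from h import *
go([.469,-.194,.19],93)
p,d,K,k1,T=cam('wrist');P=cloud(d,K,k1,T);z=P[...,2]
cv2.imwrite('pics/w2.png',p[:,:,::-1]);np.savez('w2.npz',p=p,d=d,K=K,k1=k1,T=T)
near=(np.hypot(P[...,0]-.469,P[...,1]+.194)<.03)
for a,b in((.058,.075),(.075,.09),(.09,.104),(.104,.115)):
    k=near&(z>a)&(z<b);v,u=np.nonzero(k);print(a,b,k.sum(),np.nanmean(P[k],0).round(4),u.mean().round(),v.mean().round())
print(proj([.469,-.194,.108],K,k1,T))
E
```

```text
time: 4.73
ee_pos: [0.4697, -0.195, 0.19]
tcp_rot: [-180.0, -0.0, 86.0]
wrist_force: [0.3, 0.4, -0.5]
opening: 0.0513
4.9 [ 0.4695 -0.1952  0.1901] [-1.7998e+02 -1.0000e-02  8.5500e+01] q [-22.6  -0.8   3.8  94.6   0.   71.9] F [ 0.2 -0.1 -0.9] open 0.0512
shift [ 0.0011 -0.0006  0.0001] rot [-0.0003 -0.0002 -0.1308]
0.058 0.075 31 [ 0.4698 -0.1903  0.0665] 280.0 194.0
0.075 0.09 35 [ 0.4698 -0.1905  0.0824] 280.0 197.0
0.09 0.104 35 [ 0.4699 -0.1902  0.0973] 280.0 201.0
0.104 0.115 83 [ 0.4694 -0.193   0.1074] 280.0 207.0
(np.float64(279.08331030439604), np.float64(208.78342942767867))
```

View pics/w2.png

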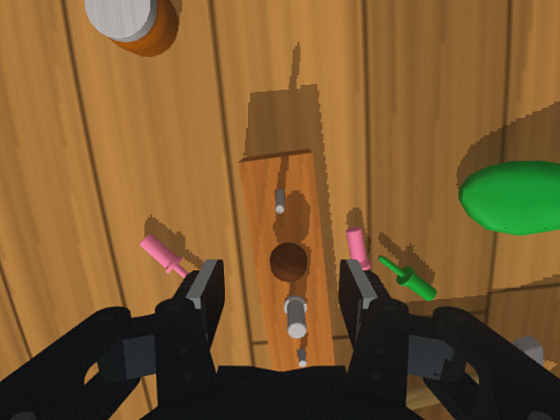

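The rod stands at (280,207) and measures (0.4697, −0.194), with its top at 0.108. Descend, grip, lift.

```bash
python3 -m inch '[[0.001,0,0.04,0,0,0,0.4],[0.001,0,0.08,0,0,0,0.4],[0.001,0,0.11,0,0,0,0.4],[0.001,0,0.116,0,0,0,0.4],[0.001,0,0.116,0,0,0,0.4],[0.001,0,0.116,0,0,0,1],[0.001,0,0.116,0,0,0,1],[0.001,0,0.116,0,0,0,1],[0.001,0,0.116,0,0,0,1],[0.001,0,0.116,0,0,0,1],[0.001,0,0.116,0,0,0,1],[0.001,0,0.116,0,0,0,1]]' 60; python3 -m inch '[[0,0,0,0,0,0,1],[0,0,0,0,0,0,1]]'
```

```text
time: 5.95
ee_pos: [0.4695, -0.1945, 0.0747]
tcp_rot: [180.0, 0.0, 85.8]
wrist_force: [0.4, -0.2, -0.5]
opening: 0.0
time: 6.12
ee_pos: [0.4694, -0.1945, 0.0744]
tcp_rot: [180.0, 0.0, 85.8]
wrist_force: [-0.0, -0.5, 0.0]
opening: 0.0
```

```bash
python3 - <<'E'
from h import *
p,d,K,k1,T=cam('wrist');cv2.imwrite('pics/w3.png',p[150:330,180:400,::-1].repeat(3,0).repeat(3,1))
P=cloud(d,K,k1,T);print([ (v,P[v,280].round(3)) for v in range(180,320,12)])
E
```

```text
[(180, array([ 0.472, -0.161,  0.05 ])), (192, array([ 0.472, -0.168,  0.051])), (204, array([ 0.471, -0.176,  0.05 ])), (216, array([ 0.471, -0.183,  0.05 ])), (228, array([ 0.47 , -0.189,  0.056])), (240, array([ 0.47 , -0.19 ,  0.076])), (252, array([ 0.47 , -0.19 ,  0.095])), (264, array([ 0.471, -0.183,  0.125])), (276, array([ 0.471, -0.183,  0.136])), (288, array([ 0.471, -0.183,  0.147])), (300, array([ 0.471, -0.186,  0.15 ])), (312, array([ 0.47, -0.19,  0.15]))]
```

View pics/w3.png

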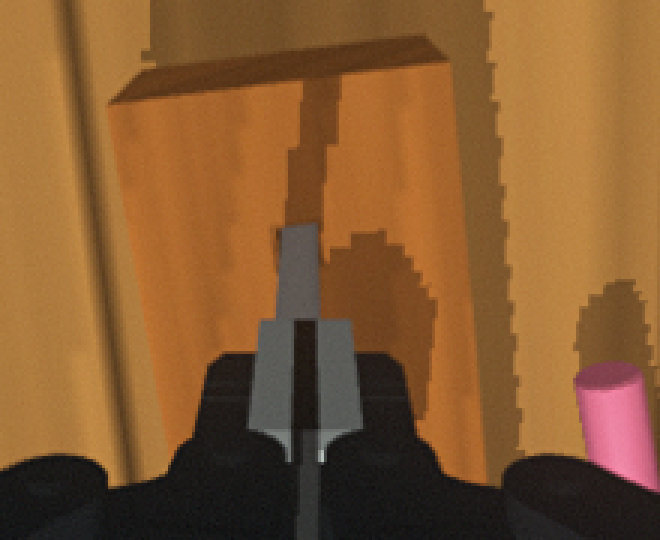

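The fingers closed on nothing (opening 0). In the crop their ends sit at about v=257, above the rod's top, so they look to be about 45 mm higher than the TCP suggests. I'll check bot and measure where the finger ends are.

```bash
python3 - <<'E'
from h import *
from workcell import bot
print([(a,getattr(bot,a)) for a in dir(bot) if not a.startswith('_')])
p,d,K,k1,T=cam('wrist');P=cloud(d,K,k1,T)
o=telemetry.get_obs();Rt=R.from_euler('xyz',o['tcp_rot'],degrees=True).as_matrix()
Q=(P-o['ee_pos'])@Rt
for v in range(246,270,2): print(v,[Q[v,u].round(4).tolist() for u in(272,282,292)])
E
```

```text
[('PlanningError', <class 'workcell.PlanningError'>), ('grip_depth', 0.0187)]
246 [[-0.0089, -0.0047, 0.0249], [0.0047, 0.0015, -0.0116], [-0.0084, 0.008, 0.0236]]
248 [[0.0019, -0.0038, -0.0073], [0.0046, 0.0015, -0.0142], [-0.0101, 0.008, 0.0244]]
250 [[0.0022, -0.0037, -0.011], [0.0044, 0.0015, -0.0167], [-0.0114, 0.008, 0.0242]]
252 [[0.0023, -0.0037, -0.014], [0.0047, 0.0015, -0.0201], [-0.0129, 0.0081, 0.0246]]
254 [[0.0025, -0.0036, -0.0173], [0.0047, 0.0015, -0.023], [-0.0139, 0.008, 0.0237]]
256 [[0.0117, -0.0028, -0.0429], [0.0115, 0.0015, -0.0421], [0.0116, 0.0058, -0.0424]]
258 [[0.0118, -0.0028, -0.0453], [0.0119, 0.0015, -0.0455], [0.0118, 0.0057, -0.0453]]
260 [[0.0112, -0.0028, -0.0461], [0.0117, 0.0015, -0.0473], [0.0115, 0.0057, -0.0467]]
262 [[0.0113, -0.0027, -0.0484], [0.0117, 0.0015, -0.0492], [0.0117, 0.0056, -0.0493]]
264 [[0.0117, -0.0026, -0.0513], [0.0112, 0.0015, -0.0503], [0.0115, 0.0055, -0.0509]]
266 [[0.0112, -0.0026, -0.0523], [0.0111, 0.0015, -0.052], [0.0115, 0.0055, -0.0528]]
268 [[0.0114, -0.0025, -0.0548], [0.0116, 0.0014, -0.0551], [0.0113, 0.0054, -0.0545]]
```

The finger ends are 42 mm behind the reported TCP, so I'll allow for that from here on. Open, drop 42 mm and regrip.

```bash
python3 -m inch '[[0,0,0,0,0,0,0.4],[0,0,0,0,0,0,0.4],[0,0,0,0,0,0,0.4],[0,0,0,0,0,0,0.4],[0,0,0.02,0,0,0,0.4],[0,0,0.035,0,0,0,0.4],[0,0,0.042,0,0,0,0.4],[0,0,0.042,0,0,0,0.4]]'; python3 -m inch '[[0,0,0,0,0,0,1],[0,0,0,0,0,0,1],[0,0,0,0,0,0,1],[0,0,0,0,0,0,1],[0,0,0,0,0,0,1],[0,0,0,0,0,0,1],[0,0,0,0,0,0,1]]' 60
```

```text
time: 6.88
ee_pos: [0.4683, -0.1941, 0.0308]
tcp_rot: [-179.9, -0.0, 85.8]
wrist_force: [-0.5, -0.5, -0.3]
opening: 0.051
time: 7.47
ee_pos: [0.4692, -0.1947, 0.0332]
tcp_rot: [180.0, 0.0, 85.8]
wrist_force: [-3.1, -0.2, 6.1]
opening: 0.0063
```

```bash
python3 -m inch '[[0,0,-0.03,0,0,0,1],[0,0,-0.06,0,0,0,1],[0,0,-0.09,0,0,0,1],[0,0,-0.09,0,0,0,1],[0,0,-0.09,0,0,0,1]]'
python3 - <<'E'
from h import *
p,d,K,k1,T=cam('wrist');P=cloud(d,K,k1,T)
o=telemetry.get_obs();Rt=R.from_euler('xyz',o['tcp_rot'],degrees=True).as_matrix()
Q=(P-o['ee_pos'])@Rt
k=(abs(Q[...,0])<.02)&(abs(Q[...,1])<.03)&(Q[...,2]>-.040)&(Q[...,2]<.06)
for a in np.arange(-.04,.06,.01):
    m=k&(Q[...,2]>a)&(Q[...,2]<a+.01)
    if m.sum():print(round(a,3),m.sum(),np.nanmean(Q[m],0).round(4),Q[m][:,1].min().round(4),Q[m][:,1].max().round(4))
print(np.nanmax(Q[k][:,2]),o['ee_pos'],o['tcp_rot'],o['opening'])
# mould refinement from top image
D=np.load('top1.npz');p=D['p'][135:260,60:240,::-1];cv2.imwrite('pics/m.png',cv2.resize(p,None,fx=4,fy=4,interpolation=cv2.INTER_CUBIC))
E
```

```text
time: 7.88
ee_pos: [0.4706, -0.1949, 0.1242]
tcp_rot: [179.8, 0.1, 85.8]
wrist_force: [-0.2, 0.3, -1.1]
opening: 0.0068
-0.04 115 [ 0.0043  0.0019 -0.0348] -0.0011 0.0051
-0.03 104 [ 0.0042  0.0019 -0.025 ] -0.0018 0.0053
-0.02 95 [ 0.004   0.0018 -0.0152] -0.002 0.0055
-0.01 87 [ 0.0039  0.002  -0.0052] -0.0021 0.0057
0.0 72 [0.004  0.0018 0.0048] -0.0017 0.0058
0.01 56 [0.0039 0.0018 0.0143] -0.0018 0.0055
0.019584485349926645 [ 0.46977917 -0.19461221  0.12256184] [1.79928840e+02 2.45288245e-02 8.58075164e+01] 0.006143009018785045
```

View pics/m.png

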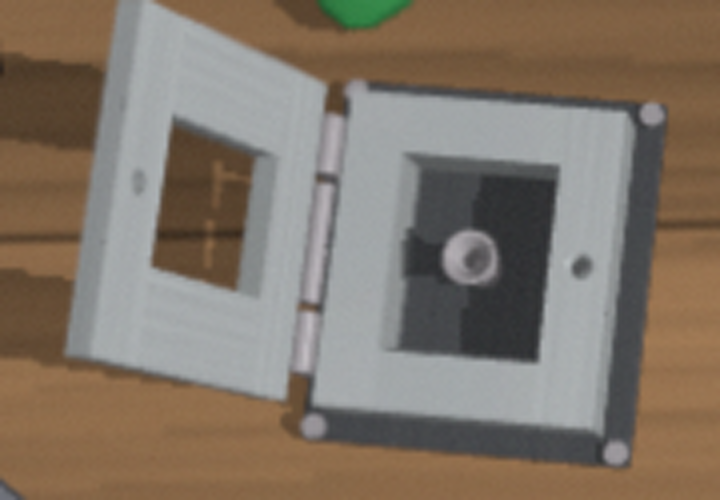

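In the enlarged top crop the tube mouth is at top-image pixel (177.5,199.2), the pin hole at (205.2,201.7) and the hinge at about (140,195). The rod is held upright, 1.8 mm off in tool y, with its foot at tool z ≈ +0.020. Next I move over the tube and measure from the wrist.

```bash
python3 -m inch '[[0.33,0.047,0,0,0,0,1],[0.33,0.047,0,0,0,0,1],[0.33,0.047,0,0,0,0,1],[0.33,0.047,0,0,0,0,1],[0.33,0.047,0,0,0,0,1],[0.33,0.047,0,0,0,0,1],[0.33,0.047,0,0,0,0,1],[0.33,0.047,0,0,0,0,1],[0.33,0.047,0,0,0,0,1],[0.33,0.047,0,0,0,0,1],[0.33,0.047,0,0,0,0,1]]'
python3 - <<'E'
from h import *
D=np.load('top1.npz');K,k1,T=D['K'],D['k1'],D['T']
print('tube',ray(177.5,199.25,K,k1,T,.045),'hole',ray(205.25,201.75,K,k1,T,.045))
c=[ray(u/4+60,v/4+135,K,k1,T,.012) for u,v in((357,88),(652,113),(615,453),(314,427))];print('plate',np.mean(c,0),'dirs',np.round(np.array(c),4).tolist())
p,d,K,k1,T=cam('wrist');np.savez('w4.npz',p=p,d=d,K=K,k1=k1,T=T)
cv2.imwrite('pics/w4.png',p[:,:,::-1]);P=cloud(d,K,k1,T)
print(proj([.5426,.1311,.045],K,k1,T),proj([.5354,.0751,.045],K,k1,T));o=telemetry.get_obs();print(o['ee_pos'],o['tcp_rot'])
E
```

```text
time: 8.85
ee_pos: [0.5396, 0.1311, 0.1208]
tcp_rot: [-179.9, 0.1, 85.9]
wrist_force: [-0.1, -1.3, -1.2]
opening: 0.0065
tube [0.54203691 0.13009951 0.045     ] hole [0.53590894 0.07457743 0.045     ]
plate [0.5424031 0.1299238 0.012    ] dirs [[0.6393, 0.1983, 0.012], [0.6222, 0.0432, 0.012], [0.4463, 0.0619, 0.012], [0.4618, 0.2162, 0.012]]
(np.float64(283.82009508784404), np.float64(211.8261734520201)) (np.float64(279.8067403247204), np.float64(278.2948855790555))
[0.53978779 0.13042211 0.12129947] [-1.79912496e+02  5.19237094e-02  8.57816622e+01]
```

View pics/w4.png

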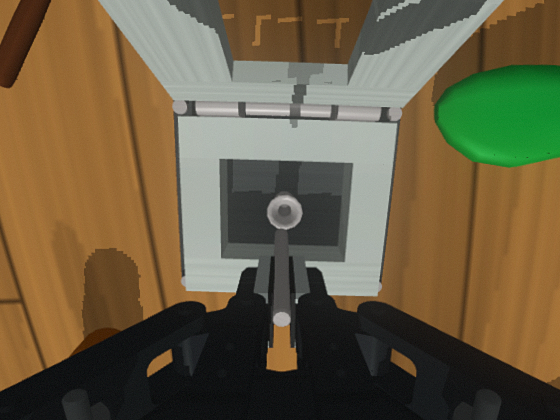

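The wrist view shows the tube mouth at (284.5,211.5), with the rod foot just below it in the image at about (281,232). I'll work out the precise offset.

```bash
python3 - <<'E'
from h import *
D=np.load('w4.npz');p,d,K,k1,T=[D[k] for k in('p','d','K','k1','T')];P=cloud(d,K,float(k1),T)
g=cv2.cvtColor(p,cv2.COLOR_RGB2GRAY)[190:235,262:307];b=(g>120).astype(np.uint8)
n,l,s,c=cv2.connectedComponentsWithStats(b);i=1+np.argmax(s[1:,4]);cs,_=cv2.findContours((l==i).astype(np.uint8),cv2.RETR_EXTERNAL,cv2.CHAIN_APPROX_NONE)
e=cv2.fitEllipse(max(cs,key=len));print('ellipse',e, s[i])
u,v=e[0][0]+262,e[0][1]+190
m=ray(u,v,K,k1,T,.045);print('mouth',m)
o=dict(ee=[.53978779,.13042211,.12129947],r=[-179.912,.052,85.78]);Rt=R.from_euler('xyz',o['r'],degrees=True).as_matrix()
print('mouth tool',Rt.T@(m-o['ee']))
Q=(P-o['ee'])@Rt
k=(abs(Q[...,0])<.02)&(abs(Q[...,1])<.015)&(Q[...,2]>-.030)&(Q[...,2]<.03)
for a in(-.03,-.015,0,.01):
    mm=k&(Q[...,2]>a)&(Q[...,2]<a+.01);yy=Q[mm];print(a,np.mean(yy,0).round(4),(yy[:,1].min()+yy[:,1].max())/2)
vv,uu=np.nonzero(k);print('foot px',uu[vv==vv.min()],vv.min())
print(totool(m),telemetry.get_obs()['ee_pos'])
E
```

```text
ellipse ((22.31859588623047, 21.88120460510254), (33.46709442138672, 33.61982727050781), 88.76073455810547) [  5   5  35  35 581]
mouth [0.54298195 0.13102864 0.045     ]
mouth tool [0.00090918 0.00325805 0.07629376]
-0.03 [ 0.0051  0.001  -0.0252] 0.0010513778698226157
-0.015 [ 0.0049  0.0008 -0.0102] 0.0008024729546175736
0 [0.0049 0.0009 0.0047] 0.0010311338215392158
0.01 [0.0049 0.0006 0.0146] 0.0007472170590336633
foot px [279 280 281 282 283 284] 228
[0.00090898 0.00325742 0.07629379] [0.53978779 0.13042211 0.12129947]
```

```bash
python3 -m inch '[[0,0.0024,0.02,0,0,0,1],[0,0.0024,0.04,0,0,0,1],[0,0.0024,0.055,0,0,0,1],[0,0.0024,0.062,0,0,0,1],[0,0.0024,0.068,0,0,0,1],[0,0.0024,0.074,0,0,0,1],[0,0.0024,0.074,0,0,0,1]]'; python3 s.py; python3 -m inch '[[0,0,0.005,0,0,0,1],[0,0,0.01,0,0,0,1],[0,0,0.014,0,0,0,1],[0,0,0.014,0,0,0,1]]'; python3 s.py
```

```text
time: 9.48
ee_pos: [0.5425, 0.1304, 0.0478]
tcp_rot: [-180.0, 0.0, 85.8]
wrist_force: [-0.3, 0.8, -0.0]
opening: 0.0062
9.48 [0.5425 0.1304 0.0478] [-1.7997e+02  2.0000e-02  8.5760e+01] q [ 13.5   5.7  -5.2  79.1  -0.  107.8] F [-0.3  0.8 -0. ] open 0.0062
time: 9.82
ee_pos: [0.5428, 0.1308, 0.0342]
tcp_rot: [180.0, 0.0, 85.8]
wrist_force: [-1.7, -2.1, 1.0]
opening: 0.0062
9.82 [0.5428 0.1308 0.0342] [1.7998e+02 3.0000e-02 8.5800e+01] q [ 13.6   6.   -6.5  77.6  -0.  107.8] F [-1.7 -2.1  1. ] open 0.0062
```

```bash
python3 -m inch '[[0,0,0.002,0,0,0,1],[0,0,0.002,0,0,0,1]]'; python3 -m inch '[[0,0,0.002,0,0,0,1],[0,0,0.003,0,0,0,1],[0,0,0.003,0,0,0,1]]'
```

```text
time: 9.98
ee_pos: [0.5431, 0.1309, 0.0338]
tcp_rot: [179.9, 0.0, 85.8]
wrist_force: [-5.8, -3.4, 11.9]
opening: 0.0061
time: 10.23
ee_pos: [0.5437, 0.1311, 0.0334]
tcp_rot: [179.8, -0.0, 85.8]
wrist_force: [-11.2, -4.7, 29.0]
opening: 0.0066
```

29 N on the floor at the expected depth, so the rod is seated. Release and rise.

```bash
python3 -m inch '[[0,0,-0.003,0,0,0,1],[0,0,-0.003,0,0,0,0.35],[0,0,-0.003,0,0,0,0.35],[0,0,-0.003,0,0,0,0.35],[0,0,-0.003,0,0,0,0.35],[0,0,-0.04,0,0,0,0.35],[0,0,-0.08,0,0,0,0.35],[0,0,-0.12,0,0,0,0.35],[0,0,-0.155,0,0,0,0.35],[0,0,-0.155,0,0,0,0.35]]'
python3 - <<'E'
from h import *
C=np.array([.543,.131,0]);M=R.from_euler('z',-6,degrees=True).as_matrix()
a=cam('scene');b=cam('wrist')
for n,(p,d,K,k1,T) in(('scene',a),('wrist',b)):
    P=(cloud(d,K,k1,T)-C)@M
    m=(np.hypot(P[...,0],P[...,1])<.014)&(P[...,2]>.055)&(P[...,2]<.13)
    print(n,'rod',m.sum(),np.nanmean(P[m],0).round(4),np.nanmax(P[m][:,2]) if m.any() else None)
    m=(abs(P[...,0])<.075)&(P[...,1]>.08)&(P[...,1]<.17)&(P[...,2]>.075)&(P[...,2]<.22)
    q=P[m]
    if len(q): 
        print('leaf n',len(q),q.min(0).round(3),q.max(0).round(3)); mm=(abs(q[:,0])>.05); print('inner fit z->y',np.polyfit(q[mm,2]-.046,q[mm,1]-.078,1))
go(C+M@np.array([0,.20,.19]),84)
cv2.imwrite('pics/s2.png',a[0][100:310,270:550,::-1].repeat(2,0).repeat(2,1))
E
```

```text
time: 11.07
ee_pos: [0.545, 0.1317, 0.1918]
tcp_rot: [179.5, -0.2, 85.8]
wrist_force: [1.3, 1.3, 0.1]
opening: 0.0555
scene rod 100 [0.0039 0.0009 0.0843] 0.11063711671041508
leaf n 2664 [-0.075  0.086  0.075] [0.075 0.142 0.186]
inner fit z->y [0.35632483 0.00142873]
wrist rod 200 [0.0017 0.0023 0.0926] 0.11088317787463252
leaf n 20033 [-0.075  0.087  0.075] [0.075 0.131 0.188]
inner fit z->y [ 0.35228314 -0.00043917]
shift [ 0.1995  0.0056 -0.0041] rot [ 0.003  -0.0009  0.0316]
```

View pics/s2.png

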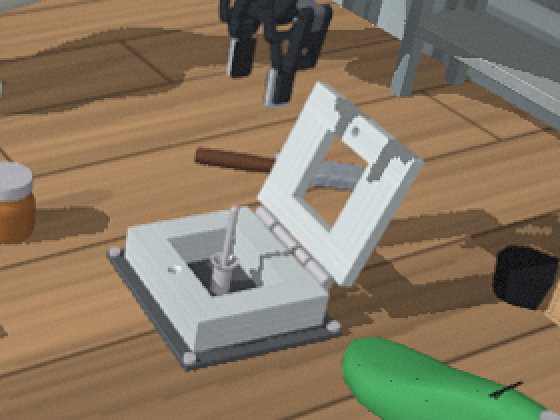

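The rod stands in the tube with its top at 0.1107, which matches fully down (0.109 plus bias). The leaf is at about 1.91 rad. Next I go over and behind it, fingers shut.

```bash
python3 -m inch '[[0.04,0.0056,-0.005,0,0,0.0316,1],[0.08,0.0056,-0.005,0,0,0.0316,1],[0.12,0.0056,-0.005,0,0,0.0316,1],[0.16,0.0056,-0.005,0,0,0.0316,1],[0.1995,0.0056,-0.004,0,0,0.0316,1],[0.1995,0.0056,0.03,0,0,0.0316,1],[0.1995,0.0056,0.06,0,0,0.0316,1],[0.1995,0.0056,0.08,0,0,0.0316,1],[0.1995,0.0056,0.08,0,0,0.0316,1]]'; python3 s.py
python3 - <<'E'
from h import *
C=np.array([.543,.131,0]);M=R.from_euler('z',-6,degrees=True).as_matrix()
print('tcp in mould',(M.T@(telemetry.get_obs()['ee_pos']-C)).round(4)); go(C+M@np.array([0,.103,.123]),84)
E
```

```text
time: 11.92
ee_pos: [0.5602, 0.3285, 0.0969]
tcp_rot: [-179.5, 0.4, 84.0]
wrist_force: [-1.3, -0.1, -0.8]
opening: -0.0
11.92 [0.5602 0.3285 0.0969] [-179.54    0.35   84.04] q [ 30.4  18.6  15.3  87.2  -0.  126.4] F [-1.3 -0.1 -0.8] open -0.0
tcp in mould [-0.0036  0.1982  0.0969]
shift [-0.0953  0.0033 -0.0255] rot [-0.0081  0.0062  0.0007]
```

```bash
python3 -m inch '[[-0.035,0.003,-0.003,0,0,0,1],[-0.05,0.003,-0.005,0,0,0,1],[-0.06,0.003,-0.008,0,0,0,1],[-0.07,0.003,-0.011,0,0,0,1],[-0.08,0.003,-0.013,0,0,0,1],[-0.09,0.003,-0.014,0,0,0,1],[-0.10,0.003,-0.015,0,0,0,1]]'; python3 s.py; python3 -m inch '[[-0.01,0,-0.001,0,0,0,1],[-0.02,0,-0.001,0,0,0,1],[-0.03,0,-0.001,0,0,0,1],[-0.04,0,0,0,0,0,1]]'; python3 s.py
```

```text
time: 12.5
ee_pos: [0.5557, 0.2294, 0.1201]
tcp_rot: [179.9, -0.0, 84.0]
wrist_force: [0.4, 2.7, 2.6]
opening: -0.0001
12.5 [0.5557 0.2294 0.1201] [ 1.7993e+02 -4.0000e-02  8.4010e+01] q [ 22.4  11.1   8.7  87.6   0.  118.4] F [0.4 2.7 2.6] open -0.0001
time: 12.83
ee_pos: [0.551, 0.189, 0.119]
tcp_rot: [-180.0, 0.0, 84.0]
wrist_force: [0.3, 2.1, -1.9]
opening: 0.0
12.83 [0.551 0.189 0.119] [-1.7998e+02  2.0000e-02  8.4000e+01] q [ 18.9   8.6   5.8  87.2  -0.  114.9] F [ 0.3  2.1 -1.9] open 0.0
```

```bash
python3 -m inch '[[-0.008,0,0,0,0,0,1],[-0.018,0,0.003,0,0,0,1],[-0.028,0,0.007,0,0,0,1],[-0.038,0,0.012,0,0,0,1],[-0.046,0,0.018,0,0,0,1],[-0.051,0,0.022,0,0,0,1]]'; python3 s.py; python3 -m inch '[[0,0,-0.02,0,0,0,1],[0,0,-0.05,0,0,0,1],[0,0,-0.08,0,0,0,0.35],[0,0,-0.08,0,0,0,0.35],[0,0,-0.08,0,0,0,0.35]]'
python3 - <<'E'
from h import *
C=np.array([.543,.131,0]);M=R.from_euler('z',-6,degrees=True).as_matrix()
p,d,K,k1,T=cam('scene');P=(cloud(d,K,k1,T)-C)@M;cv2.imwrite('pics/s3.png',p[100:310,270:550,::-1].repeat(2,0).repeat(2,1))
m=(abs(abs(P[...,0])-.06)<.015)&(P[...,1]>-.1)&(P[...,1]<.12)&(P[...,2]>.052)&(P[...,2]<.22);q=P[m]
i=q[:,2].argmax();print(q.min(0),q.max(0),q[i])
E
```

```text
time: 13.33
ee_pos: [0.5455, 0.1379, 0.0963]
tcp_rot: [-180.0, 0.0, 84.0]
wrist_force: [0.4, -0.2, -0.5]
opening: -0.0003
13.33 [0.5455 0.1379 0.0963] [-1.7997e+02  5.0000e-02  8.3950e+01] q [ 14.2   5.9   0.3  84.5  -0.  110.3] F [ 0.4 -0.2 -0.5] open -0.0003
time: 13.75
ee_pos: [0.5468, 0.1393, 0.1787]
tcp_rot: [179.8, -0.0, 84.0]
wrist_force: [0.9, -0.7, -0.7]
opening: 0.0356
[-0.07498008 -0.06523962  0.06023841] [0.07495916 0.07621442 0.09145013] [-0.06835596 -0.06284263  0.09145013]
```

The leaf is sinking shut. On to the pin.

```bash
python3 -m inch '[[-0.459,-0.024,0,0,0,0,0.35],[-0.459,-0.024,0,0,0,0,0.35],[-0.459,-0.024,0,0,0,0,0.35],[-0.459,-0.024,0,0,0,0,0.35],[-0.459,-0.024,0,0,0,0,0.35],[-0.459,-0.024,0,0,0,0,0.35],[-0.459,-0.024,0,0,0,0,0.35],[-0.459,-0.024,0,0,0,0,0.35],[-0.459,-0.024,0,0,0,0,0.35],[-0.459,-0.024,0,0,0,0,0.35],[-0.459,-0.024,0,0,0,0,0.35],[-0.459,-0.024,0,0,0,0,0.35]]'; python3 -m inch '[[0,0,0,0,0,0,0.35],[0,0,0,0,0,0,0.35]]' >/dev/null; python3 s.py
python3 - <<'E'
from h import *
p,d,K,k1,T=cam('wrist');P=cloud(d,K,k1,T);z=P[...,2]
cv2.imwrite('pics/w5.png',p[:,:,::-1])
near=np.hypot(P[...,0]-.475,P[...,1]+.313)<.025
o=telemetry.get_obs();Rt=R.from_euler('xyz',o['tcp_rot'],degrees=True).as_matrix()
Q=(P-o['ee_pos'])@Rt
for a,b in((.0535,.06),(.06,.075),(.075,.09),(.0945,.102)):
    k=near&(z>a)&(z<b);print(a,b,k.sum(),np.nanmean(P[k],0).round(4),'tool',np.nanmean(Q[k],0).round(4),'x-y extents',Q[k][:,:2].min(0).round(4),Q[k][:,:2].max(0).round(4))
# mould state from top camera
C=np.array([.543,.131,0]);M=R.from_euler('z',-6,degrees=True).as_matrix()
p,d,K,k1,T=cam('scene');P=(cloud(d,K,k1,T)-C)@M
for y in(.06,.03,0,-.03,-.06):
    m=(abs(abs(P[...,0])-.06)<.015)&(abs(P[...,1]-y)<.006)&(P[...,2]>.03);print(y,np.nanmedian(P[m][:,2]).round(4))
cv2.imwrite('pics/s4.png',p[150:300,300:480,::-1].repeat(4,0).repeat(4,1))
E
```

```text
time: 14.8
ee_pos: [0.4717, -0.3202, 0.1747]
tcp_rot: [-179.8, 0.0, 83.7]
wrist_force: [1.9, 1.0, -0.8]
opening: 0.0553
14.97 [ 0.4734 -0.3144  0.1759] [-1.7989e+02 -6.0000e-02  8.3940e+01] q [-33.6   7.3  10.7  93.5   0.   62.5] F [ 0.7  1.  -1.2] open 0.0556
0.0535 0.06 132 [ 0.4758 -0.308   0.0548] tool [0.0059 0.0014 0.1217] x-y extents [-0.005  -0.0095] [0.0117 0.0131]
0.06 0.075 70 [ 0.4764 -0.3063  0.0678] tool [0.0077 0.0019 0.1087] x-y extents [ 0.0023 -0.0064] [0.0097 0.0108]
0.075 0.09 73 [ 0.4767 -0.3062  0.083 ] tool [0.0079 0.0021 0.0935] x-y extents [ 0.003  -0.0061] [0.0098 0.0104]
0.0945 0.102 376 [ 0.4758 -0.313   0.096 ] tool [0.001  0.002  0.0804] x-y extents [-0.0075 -0.0066] [0.0097 0.0108]
0.06 0.0619
0.03 0.064
0 0.0651
-0.03 0.0665
-0.06 0.067
```

View pics/s4.png

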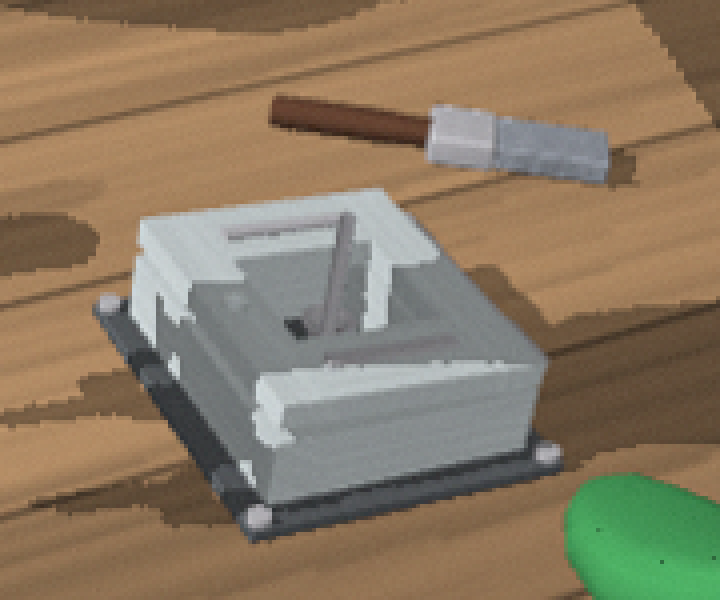

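The picture shows the upper half down and sprung ajar (front about 7 mm up), with the rod standing through the window. The pin is in place for the grasp: descend and grip the knob.

```bash
python3 -m inch '[[0.001,0.0005,0.04,0,0,0,0.35],[0.001,0.0005,0.08,0,0,0,0.35],[0.001,0.0005,0.115,0,0,0,0.35],[0.001,0.0005,0.14,0,0,0,0.35],[0.001,0.0005,0.156,0,0,0,0.35],[0.001,0.0005,0.156,0,0,0,0.35],[0.001,0.0005,0.156,0,0,0,0.35]]'; python3 -m inch '[[0,0,0,0,0,0,1],[0,0,0,0,0,0,1],[0,0,0,0,0,0,1],[0,0,0,0,0,0,1],[0,0,0,0,0,0,1],[0,0,0,0,0,0,1],[0,0,0,0,0,0,1]]' 100
```

```text
time: 15.65
ee_pos: [0.4746, -0.3124, 0.0212]
tcp_rot: [-179.9, -0.0, 84.1]
wrist_force: [0.4, 0.5, 0.5]
opening: 0.0554
time: 16.23
ee_pos: [0.4753, -0.3141, 0.0232]
tcp_rot: [179.9, 0.1, 84.0]
wrist_force: [-1.5, 0.9, 6.4]
opening: 0.0149
```

```bash
python3 -m inch '[[0,0,-0.02,0,0,0,1],[0,0,-0.05,0,0,0,1],[0,0,-0.085,0,0,0,1],[0,0,-0.1,0,0,0,1],[0,0,-0.1,0,0,0,1],[0,0,-0.1,0,0,0,1]]'
python3 - <<'E'
from h import *
p,d,K,k1,T=cam('wrist');P=cloud(d,K,k1,T)
o=telemetry.get_obs();Rt=R.from_euler('xyz',o['tcp_rot'],degrees=True).as_matrix()
Q=(P-o['ee_pos'])@Rt
k=(abs(Q[...,0])<.02)&(abs(Q[...,1])<.03)&(Q[...,2]>-.040)&(Q[...,2]<.06)
for a in np.arange(-.04,.06,.01):
    m=k&(Q[...,2]>a)&(Q[...,2]<a+.01)
    if m.sum():print(round(a,3),m.sum(),np.nanmean(Q[m],0).round(4),Q[m][:,1].min().round(4),Q[m][:,1].max().round(4))
print(np.nanmax(Q[k][:,2]),o['ee_pos'],o['tcp_rot'],o['opening'])
go([.5373,.0763,.123],84)
E
```

```text
time: 16.73
ee_pos: [0.4752, -0.3142, 0.1224]
tcp_rot: [179.9, 0.1, 84.0]
wrist_force: [0.6, -0.2, -2.1]
opening: 0.0153
-0.04 556 [ 0.0088  0.0018 -0.0337] -0.0084 0.012
-0.03 51 [ 0.0103  0.001  -0.0289] -0.009 0.0121
-0.01 35 [ 0.0038  0.0018 -0.0027] -0.0012 0.005
0.0 53 [0.0033 0.0018 0.0035] -0.0019 0.0057
0.007355361016349436 [ 0.47461685 -0.31374849  0.12102359] [1.79996055e+02 8.97636080e-03 8.39927132e+01] 0.014842639392665443
shift [ 0.3945  0.0215 -0.002 ] rot [ 0.0001  0.0002 -0.0001]
```

```bash
python3 -m inch '[[0.394,0.02,0,0,0,0,1],[0.394,0.02,0,0,0,0,1],[0.394,0.02,0,0,0,0,1],[0.394,0.02,0,0,0,0,1],[0.394,0.02,0,0,0,0,1],[0.394,0.02,0,0,0,0,1],[0.394,0.02,0,0,0,0,1],[0.394,0.02,0,0,0,0,1],[0.394,0.02,0,0,0,0,1],[0.394,0.02,0,0,0,0,1],[0.394,0.02,0,0,0,0,1],[0.394,0.02,0,0,0,0,1]]'; python3 -m inch '[[0,0,0,0,0,0,1],[0,0,0,0,0,0,1]]' >/dev/null; python3 s.py
python3 - <<'E'
from h import *
p,d,K,k1,T=cam('wrist');P=cloud(d,K,k1,T);np.savez('w6.npz',p=p,d=d,K=K,k1=k1,T=T)
u,v=proj([.5373,.0763,.067],K,k1,T);print(u,v)
u,v=int(u),int(v);print('orig',u-50,v-50);cv2.imwrite('pics/w6.png',p[v-50:v+50,u-50:u+50,::-1].repeat(6,0).repeat(6,1))
E
```

```text
time: 17.78
ee_pos: [0.5349, 0.077, 0.1195]
tcp_rot: [-179.9, 0.1, 84.1]
wrist_force: [0.1, -0.6, -0.7]
opening: 0.0151
17.95 [0.5354 0.075  0.1207] [-1.7995e+02  3.0000e-02  8.3930e+01] q [  8.    2.9  -0.2  87.   -0.  104.1] F [-0.2  0.3 -1.5] open 0.0153
282.2305296668002 218.12782395024158
orig 232 168
```

View pics/w6.png

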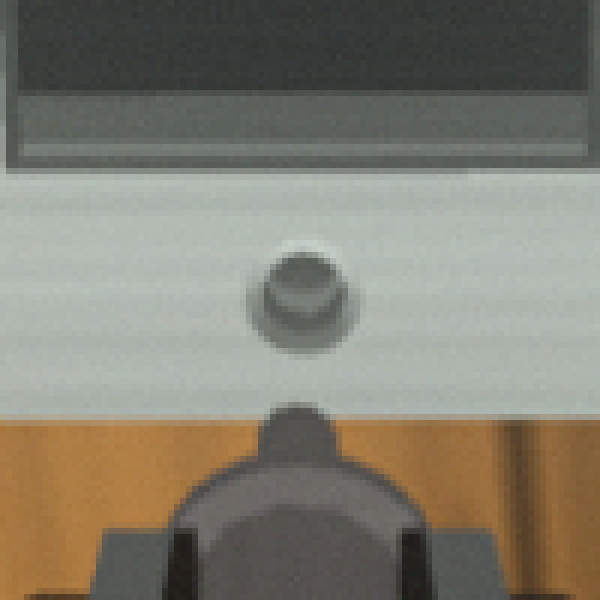

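The hole in the upper half is at crop (303,297), which is wrist pixel (282,217). The shank tip is at crop (298,405). I'll compute the offset.

```bash
python3 - <<'E'
from h import *
D=np.load('w6.npz');p,d,K,k1,T=[D[k] for k in('p','d','K','k1','T')];P=cloud(d,K,float(k1),T)
o=telemetry.get_obs();print(o['ee_pos'],o['tcp_rot'],T[:3,3])
i=optics.camera_info('wrist');TT=T@np.linalg.inv(np.array(i['mount']))
h=ray(282,217,K,k1,T,.0667);print('hole',h,'tool',TT[:3,:3].T@(h-TT[:3,3]))
Q=(P-TT[:3,3])@TT[:3,:3]
print('face z near',np.nanmedian(P[225:232,262:272,2]))
k=(abs(Q[...,0])<.012)&(abs(Q[...,1])<.012)&(Q[...,2]>-.02)&(Q[...,2]<.03)
for a in(-.02,-.01,-.005,0,.005):
    m=k&(Q[...,2]>a)&(Q[...,2]<a+.005)
    if m.sum():print(a,m.sum(),Q[m].mean(0).round(4),(Q[m][:,1].min()+Q[m][:,1].max())/2,Q[m][:,0].max())
E
```

```text
[0.53552284 0.0749236  0.12092651] [-1.79971298e+02  2.56019445e-02  8.39126912e+01] [0.5437977  0.14234086 0.30121134]
hole [0.53721562 0.07706179 0.0667    ] tool [0.00226763 0.00163868 0.05399735]
face z near 0.06725699840609475
-0.005 26 [ 0.0042  0.0013 -0.002 ] 0.0012509667225409958 0.004931476369993031
0 33 [0.004  0.0011 0.0021] 0.0012506440761853616 0.004794482649838757
0.005 29 [0.0037 0.0011 0.0063] 0.001274952654919129 0.004612072835009462
```

```bash
python3 -m inch '[[0.001,0.0004,0.02,0,0,0,1],[0.001,0.0004,0.035,0,0,0,1],[0.001,0.0004,0.042,0,0,0,1],[0.001,0.0004,0.047,0,0,0,1],[0.001,0.0004,0.052,0,0,0,1],[0.001,0.0004,0.056,0,0,0,1],[0.001,0.0004,0.056,0,0,0,1]]'; python3 -m inch '[[0,0,0.005,0,0,0,1],[0,0,0.010,0,0,0,1],[0,0,0.014,0,0,0,1],[0,0,0.014,0,0,0,1]]'
```

```text
time: 18.58
ee_pos: [0.5362, 0.0768, 0.065]
tcp_rot: [-180.0, 0.0, 84.0]
wrist_force: [-0.1, 0.4, -1.1]
opening: 0.0149
time: 18.92
ee_pos: [0.5358, 0.0769, 0.0503]
tcp_rot: [-179.9, 0.0, 84.0]
wrist_force: [0.1, 0.2, -1.9]
opening: 0.0148
```

```bash
python3 -m inch '[[0,0,0.004,0,0,0,1],[0,0,0.008,0,0,0,1],[0,0,0.010,0,0,0,1],[0,0,0.010,0,0,0,1]]'; python3 -m inch '[[0,0,0.002,0,0,0,1],[0,0,0.004,0,0,0,1],[0,0,0.006,0,0,0,1],[0,0,0.006,0,0,0,1]]'
```

```text
time: 19.25
ee_pos: [0.536, 0.0769, 0.0407]
tcp_rot: [-180.0, 0.0, 84.0]
wrist_force: [0.3, -0.7, -0.4]
opening: 0.0149
time: 19.58
ee_pos: [0.5367, 0.0765, 0.036]
tcp_rot: [179.9, 0.0, 84.0]
wrist_force: [-1.3, -2.1, 6.5]
opening: 0.0148
```

```bash
python3 -m inch '[[0,0,0.001,0,0,0,1],[0,0,0.002,0,0,0,1],[0,0,0.002,0,0,0,1]]'; python3 -m inch '[[0,0,0.001,0,0,0,1],[0,0,0.002,0,0,0,1],[0,0,0.002,0,0,0,1]]'
```

```text
time: 19.83
ee_pos: [0.5369, 0.0764, 0.0344]
tcp_rot: [179.9, 0.1, 84.0]
wrist_force: [-0.9, -3.7, 7.1]
opening: 0.0148
time: 20.08
ee_pos: [0.5372, 0.0762, 0.033]
tcp_rot: [179.8, 0.1, 84.0]
wrist_force: [-1.4, -4.7, 9.1]
opening: 0.0153
```

```bash
python3 -m inch '[[0,0,0.001,0,0,0,1],[0,0,0.0015,0,0,0,1],[0,0,0.0015,0,0,0,1]]'; python3 -m inch '[[0,0,0.0005,0,0,0,1],[0,0,0.001,0,0,0,1],[0,0,0.001,0,0,0,1]]'
```

```text
time: 20.33
ee_pos: [0.5375, 0.0762, 0.0327]
tcp_rot: [179.8, 0.1, 84.0]
wrist_force: [-4.2, -5.9, 17.1]
opening: 0.0144
time: 20.58
ee_pos: [0.5376, 0.0762, 0.0325]
tcp_rot: [179.7, 0.0, 84.0]
wrist_force: [-6.1, -6.4, 24.6]
opening: 0.0151
```

It stops hard at TCP z = 0.0325, as predicted, with 25 N of press. I'll hold a moment and check numerically plus one last picture.

```bash
python3 -m inch '[[0,0,0,0,0,0,1],[0,0,0,0,0,0,1],[0,0,0,0,0,0,1],[0,0,0,0,0,0,1],[0,0,0,0,0,0,1],[0,0,0,0,0,0,1]]'
python3 - <<'E'
from h import *
C=np.array([.543,.131,0]);M=R.from_euler('z',-6,degrees=True).as_matrix()
p,d,K,k1,T=cam('scene');P=(cloud(d,K,k1,T)-C)@M
for y in(.06,.03,0,-.03,-.06):
    m=(abs(abs(P[...,0])-.06)<.015)&(abs(P[...,1]-y)<.006)&(P[...,2]>.03);print(y,m.sum(),np.nanmedian(P[m][:,2]).round(4))
m=(np.hypot(P[...,0],P[...,1])<.012)&(P[...,2]>.07)&(P[...,2]<.12);print('rod top',m.sum(),np.nanmax(P[m][:,2]) if m.any() else None)
cv2.imwrite('pics/s5.png',p[130:290,270:450,::-1].repeat(4,0).repeat(4,1)[:600])
E
```

```text
time: 21.08
ee_pos: [0.5376, 0.0762, 0.0325]
tcp_rot: [179.7, 0.0, 84.0]
wrist_force: [-6.2, -6.3, 24.2]
opening: 0.015
0.06 102 0.0609
0.03 70 0.0612
0 70 0.0608
-0.03 258 0.3465
-0.06 923 0.3513
rod top 75 0.11136800159928571
```

View pics/s5.png

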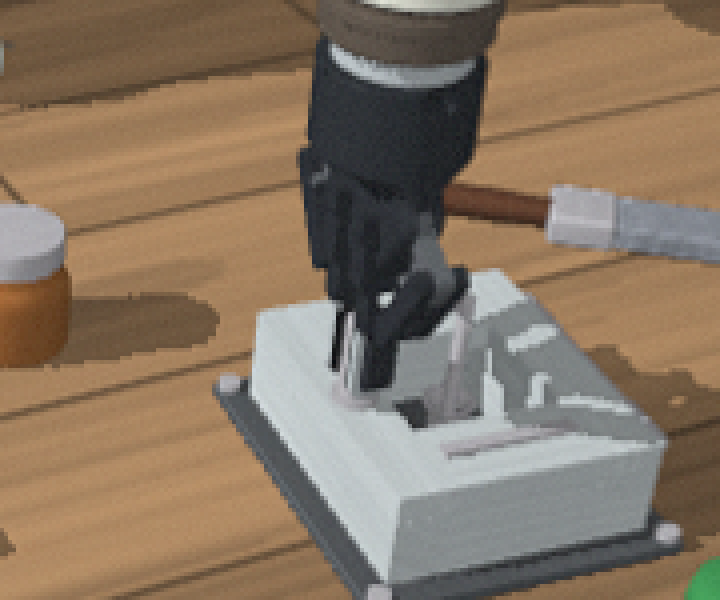

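The upper half lies flat: its top measures 0.061 at all three positions I could see, including the 1 mm depth bias. The collar is down on it, the knob is gripped, and the rod is in place. Handing in.

```bash
python3 -c "
from workcell import order;print(order.job_done())"; python3 s.py
```

```text
the job is handed in; nothing more can be done
None
the job is handed in; nothing more can be done
```

The mould is ready for the pour, and I handed the job in at about 21 s of the 66 s allowed. I pushed the rod into the tube, swung the upper half shut, and pushed the pin through both halves. The arm is still gripping the knob and pressing down. No verdict was reported.

**Last checks:**
- **Rod:** it met the tube floor with 29 N at the expected depth. Its top measured 0.111 m; fully down is 0.109 m, and the cameras read about 1 mm high.
- **Upper half:** its top measured 0.061 m at the hinge side and middle (0.060 m is fully shut). The gripper blocked the depth check at the front edge.
- **Pin:** it stopped hard at the height that puts the collar on the closed half. The press held at about 24 N for half a second; about 9 N is needed to keep it shut.

**What did not go to plan:**
- **First grasp of the rod:** it closed on nothing. The finger ends sit about 42 mm behind the reported TCP, although the description puts them at the TCP. I measured this in the wrist image and allowed for it from then on.
- **First turn of the wrist:** it ran the last joint to the end of its range, which cost about 2 s. Nothing was touched.
- **Gripper opening:** it read 15 mm on the 18 mm knob and 6 mm on the 8 mm rod, so it seems to read low. Both grips held.

I did not touch the awl, the stub or the pink and green look-alikes.

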